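Return the drying cassette to the watch box through its spring flap

TASK

Put the dry silica-gel cassette back into the stainless watch box: push it straight down through the spring flaps in the steel deck until you feel it click home on the catches at the bottom of its bay and the flaps have closed behind it. Push gently and feel for the end of the travel instead of forcing it, do not press on the glass lid, and leave the other things on the dresser as they stand.

Things in the scene. Friction and masses are not known exactly. Their poses are not given: they have to be found in the camera images.
- cassette_mid (a point): centre (half-way up) of the loose drying cassette, a white plastic block with orange bead windows on its broad sides, standing upright: 70 long (its x) x 30 thick (its y) x 60 high (its z), 0.12 to 0.21 kg. The top 10 mm is only 62 long; below it are rounded shoulders for the catches, and the ends taper to 62 over the lowest 22. Either way round fits. Grip it across the 30 mm.
- port (a point): centre of the bay's mouth, level with the steel deck of the watch box (116 above the dresser). The throat is 74 (along this frame's x) x 34 (along its y), z up, straight down. A black bezel round it is 90 x 50 outside, 4 above the deck, and slopes inwards at 45 degrees as a lead-in. 4 mm below the deck lie the spring flaps. The bay has no room for fingers beside the cassette.
- bay (a point): point inside, on the bay's axis, 37 below the deck. When home the cassette's top lies 28 to 46 below the deck: the bay floor is screw-set, differs from box to box, cannot be seen and must be felt. Beyond home a stiff sprung gasket pushes back, from 5 N up to 25 N within 4 mm. Over 25 N on cassette or box is forcing. Shut fingertips up to 30 mm thick can follow the cassette down.
- flap_inner (a joint): angle of the orange spring flap on the -y long edge of the mouth, 72 x 20 mm, rad: 0 = shut, 1.5 = hanging open. It swings down into the bay. The two flaps start to open under about 6 N on the cassette's nose, rub on its sides, and spring shut when nothing is in their way down to 26 mm below the deck.
- flap_outer (a joint): the same for the twin flap on the +y long edge of the mouth.
- catch_front (a joint): how far the sprung ball catch at the bay's -x end is pushed back, m: 0 = sprung out, about 0.002 while the cassette's end rubs past it (a push of 5 to 15 N at first, then 2 to 6 N; a cassette let go early stays stuck there), back near 0 over the shoulder when the cassette has clicked home. The catches lie 35 to 53 below the deck.
- catch_rear (a joint): the same for the ball catch at the bay's +x end.
- watch_box: fixed stainless steel watch box 150 (x) x 300 (y) x 116 high; origin at the centre of its underside. The bay lies in the steel deck on its +y part (mouth centre at y +95); the glass lid covers the -y part.
- lid: hinged glass lid, shut, 147 x 184, flush with the deck, from y -148 to +36 of the watch box; origin on its hinge at the back. Leave alone.
- alebrije_cat: loose painted ceramic cat, 110 long x 36 x 100 high, origin under its middle. Leave alone.
- pebble_pot: loose terracotta pot of pebbles, 114 across, 105 high, origin under its middle. Leave alone.
- shoehorn: folded aluminium shoehorn lying flat, 170 x 32 x 12, origin under its middle. Leave alone.
- perfume: loose amber glass perfume bottle, 34 x 56 x 104 high, origin under its middle. Leave alone.
- hairbrush: loose wooden hairbrush, 215 x 56 x 36, origin near its middle. Leave alone.
- cream_jar: loose white cream jar with brass cap, 64 across, 50 high, origin under its middle. Leave alone.
There are look-alikes about, which are no part of the job. What is shaped like the part that bears cassette_mid but purple is not meant.

How it is judged:
By the outcome, as a careful person would: the job done as asked, in the order asked, and still so for the second after the job is handed in, with the robot touching nothing.
It also fails if it takes over 67 s, if anything falls off the work surface, if the arm or the gripper's body presses on something with over 40 N, if the wrist force passes 120 N, or if a joint passes its speed limit or range.

ROBOT

A 6-joint arm with a two-finger parallel gripper is mounted at the origin on the work surface. World frame = base frame: x ahead of the robot, y to its left, z up, the work surface at z = 0. Lengths are in m, angles in degrees, forces in N, time in s.
With the tool pointing down it reaches from about 0.3 to 0.875 m from the base axis. Payload 6.4 kg.
Tool frame: the origin (TCP) lies between the finger pads; the fingertips stand 11 mm ahead of it and the grasp point (between the pads) lies 8 mm behind it (manip.finger_overhang is the distance from the TCP to the fingertips, in m); z points along the fingers, x is the direction in which the jaws open and shut, and the axes are right-handed (so a half turn about z gives the same grasp; the last joint's range is limited). The gripper opens to 88 mm and grips with 3 to 60 N. Pads are 18 mm wide; open, the fingers measure 123 mm over their backs; the gripper's body (75 mm by 187 mm) begins 45 mm behind the grasp point.
Start: joints at [-11.82, 10.359, 92.074, -0, 77.567, -11.82], TCP at [0.575, 0, 0.25] pointing down, gripper open.
Joint ranges: [-171.53, 171.53], [-51.25, 118.39], [17.06, 147.69], [-65.23, 245.23], [0, 150.52], [-178.68, 178.68]. Speed limits (degrees/s): [147.25, 147.25, 172.46, 180, 180, 180].

INTERFACE

Orientations are given as a 3x3 rotation matrix whose columns are the frame's x, y, z axes.
In Python, from workcell import manip gives the robot as it stands. Calls block until the motion is done:
- manip.move_to(position, orientation): joint-space move of the TCP to a pose.
- manip.move_l(position, rot=None, vel=0.15, max_force=None): straight line of the TCP; rot=None keeps the orientation; vel is the mean speed in m/s. With max_force (N) it stops when the force on the tool has changed by that much, and returns True; else False.
- manip.set_joints(angles): joint-space move.
- manip.move_gripper(opening): finger opening in m; the grip force is fixed at half the most; returns when the fingers have stopped.
- manip.wait(seconds).
- manip.ik(position, orientation): joint angles nearest the present ones, or None.
- manip.read_state(): the state.
- manip.read_camera(name): name is "scene" or "side" or "wrist"; returns the picture (480x640x3 uint8, red, green, blue); there is no depth.
- manip.calibration(name): a dict with "fovy" (degrees; the focal length in pixels is half the picture's height over the tangent of half this angle, whatever the lens; pixels are square), "cx", "cy" (the principal point, pixels), "origin" and "attitude" of the camera in the world; the wrist camera has in their place "tool_from_camera" (4x4, takes a point from camera to tool coordinates, whose origin is the TCP and whose axes are the tool frame's). Camera axes: x right, y down, z forward; pixel columns grow to the right and rows downward; lengths in m; the calibration is good to about 2 mm. A picture is of the moment at which its call begins: read the wrist's pose just before it. calibration takes no time and is no camera call.
A pose or a line that the arm cannot do raises manip.Unreachable and nothing moves.
- manip.finish_job(): hands the job in, once; it reports no verdict.
The state is a dict: "t": time; "joint_positions": joint angles; "joint_velocities": joint speeds; "joint_efforts": joint torques, N m; "tool_pos": TCP position; "tcp_rot": TCP orientation; "ft_force": force on the tool from outside, world axes, zero at the start; "ft_torque": the same for the moment, N m; "opening": finger opening in m.
Only numpy, scipy, OpenCV 4.12 (cv2) and the standard library are available. Lean on these libraries where they do the work, as an engineer would, in place of code of your own. Each camera call takes 0.05 s, during which the arm holds its last target. There are 200 camera calls.

## Working session

There is one attempt and no reset: what is moved stays moved. The work goes in short steps, each a Python script; the robot and the scene stay as the last script left them, time stands still between calls to the robot, and variables do not carry over. Pictures are saved under pics/ and viewed, about 8 in all and at most 12, crops included, and the job is handed in when it is done.

```bash
mkdir -p pics; ls
python3 - <<'E'
from workcell import manip
import cv2,numpy as np
np.set_printoptions(precision=4,suppress=True)
for n in("scene","side"):
    cv2.imwrite(f"pics/{n}0.png",manip.read_camera(n)[:,:,::-1]); print(n,manip.calibration(n))
print(manip.calibration("wrist"),manip.finger_overhang); s=manip.read_state();print(s)
E
```

```text
pics
scene {'fovy': 46.69734535944726, 'cx': 313.72845135593155, 'cy': 241.87567793425737, 'origin': array([1.2244, 0.5548, 1.3374]), 'attitude': array([[-0.67  ,  0.5969, -0.4414],
       [ 0.7422,  0.5243, -0.4176],
       [-0.0179, -0.6073, -0.7943]])}
side {'fovy': 53.53717668115581, 'cx': 324.7125754702722, 'cy': 237.29624642818445, 'origin': array([ 0.1281, -1.0438,  0.7893]), 'attitude': array([[ 0.9159, -0.2299,  0.3292],
       [-0.4015, -0.5165,  0.7563],
       [-0.0039, -0.8248, -0.5653]])}
{'fovy': 62.676188020472146, 'cx': 318.7388370377845, 'cy': 243.2840721322183, 'tool_from_camera': array([[ 1.    , -0.    , -0.0001,  0.0006],
       [ 0.0001,  0.9494,  0.3141, -0.0829],
       [ 0.0001, -0.3141,  0.9494, -0.1345],
       [ 0.    ,  0.    ,  0.    ,  1.    ]])} 0.011
{'t': 0.1, 'joint_positions': array([-11.8191,  10.3963,  92.1237,   0.0001,  77.5668, -11.8202]), 'joint_velocities': array([ 0.0264, -0.0248, -0.1973, -0.0309, -0.0205, -0.0074]), 'joint_efforts': array([  0.0013, -43.4825, -34.2694,   0.0704,   0.0341,   0.    ]), 'tool_pos': array([0.5746, 0.0001, 0.2489]), 'tcp_rot': array([[ 1.    ,  0.    , -0.0015],
       [ 0.    , -1.    ,  0.0003],
       [-0.0015, -0.0003, -1.    ]]), 'ft_force': array([-0.2764,  0.1798, -0.1086]), 'ft_torque': array([-0.0254, -0.0156, -0.007 ]), 'opening': 0.0876817388868646}
```

View pics/scene0.png

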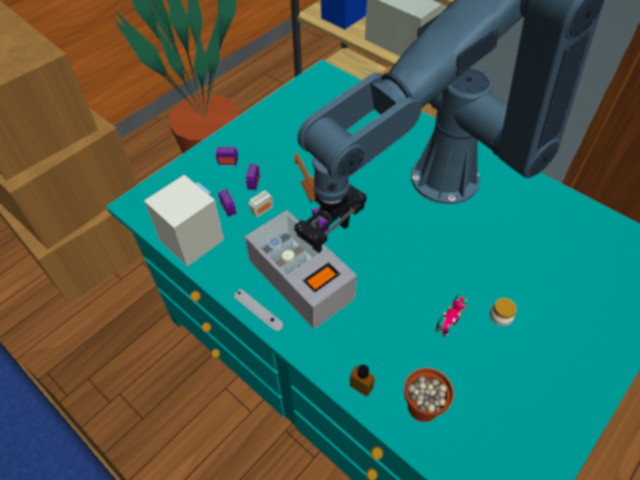

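View pics/side0.png

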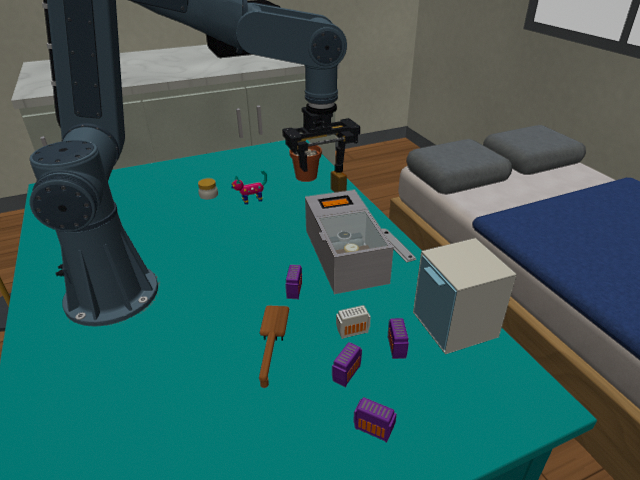

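The only white cassette is at scene (261,204) / side (354,321). The four look-alikes are purple, at side (293,281), (398,337), (347,363) and (375,418). The bezel is at scene (321,277) / side (336,201). I'll triangulate these and then look with the wrist camera.

```bash
cat > h.py <<'E'
from workcell import manip
import cv2,numpy as np
np.set_printoptions(precision=4,suppress=True)
def ray(name,uv,pose=None):
    c=manip.calibration(name); f=240/np.tan(np.radians(c["fovy"]/2))
    d=np.array([(uv[0]-c["cx"])/f,(uv[1]-c["cy"])/f,1.])
    if name=="wrist":
        p,R=pose; T=c["tool_from_camera"]; return p+R@T[:3,3],R@T[:3,:3]@d
    return c["origin"],c["attitude"]@d
def onz(name,uv,z,pose=None):
    o,d=ray(name,uv,pose); return o+d*(z-o[2])/d[2]
def tri(rays):
    A=0;b=0
    for o,d in rays:
        d=d/np.linalg.norm(d);P=np.eye(3)-np.outer(d,d);A=A+P;b=b+P@o
    return np.linalg.solve(A,b)
def down(yaw): # tool x at yaw (deg), z down
    a=np.radians(yaw);c,s=np.cos(a),np.sin(a)
    return np.array([[c,s,0],[s,-c,0],[0,0,-1.]])
def snap(fn):
    s=manip.read_state();im=manip.read_camera("wrist");cv2.imwrite(fn,im[:,:,::-1]);np.savez(fn+".npz",p=s["tool_pos"],R=s["tcp_rot"])
def pose(fn):
    z=np.load(fn+".npz");return z["p"],z["R"]
E
python3 - <<'E'
from h import *
c=tri([ray("scene",(261,204)),ray("side",(354,321))])
p=tri([ray("scene",(321,277)),ray("side",(336,201))])
print(c,p)
for n,(a,b) in {"scene":((314,326),(247,237)),"side":((346,195),(388,283))}.items(): pass
# box direction: top edge by side camera at z=.116
print(onz("side",(306,195),.116),onz("side",(332,248),.116),onz("side",(390,247),.116),onz("side",(360,192),.116))
q=np.array(p);
for yaw in(0,):
  for t in (c,p):
    # put target in centre of wrist view: camera axis hits ~0.25 below camera
    R=down(yaw); print(manip.ik([t[0],t[1]+.0,.33],R))
E
```

```text
[ 0.4964 -0.3578  0.0291] [0.6204 0.0063 0.1181]
[0.5573 0.076  0.116 ] [ 0.5178 -0.1922  0.116 ] [ 0.6482 -0.2457  0.116 ] [0.7072 0.0285 0.116 ]
[-46.8795  11.9809  80.9371  -0.      87.082  -46.8795]
[-10.3665  13.0898  79.6213  -0.      87.2889 -10.3665]
```

Run:
```python
from h import *
manip.move_to([.62,.006,.28],down(-10)); snap("pics/w_port.png")
manip.move_to([.496,-.358,.22],down(-10)); snap("pics/w_cas.png")
print(manip.read_state()["t"])
```

```text
1.9833
```

View pics/w_port.png

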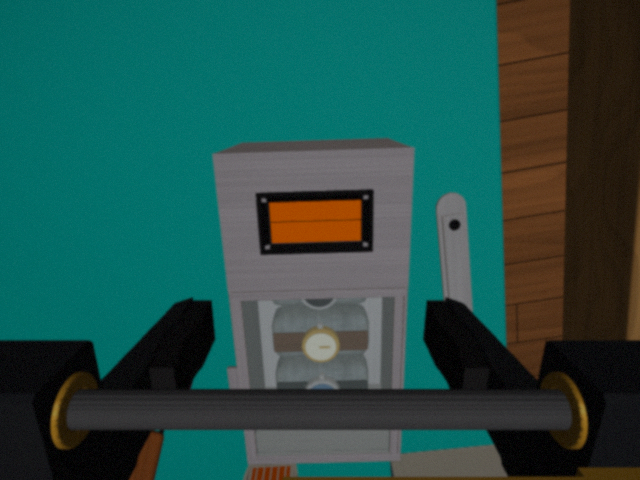

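View pics/w_cas.png

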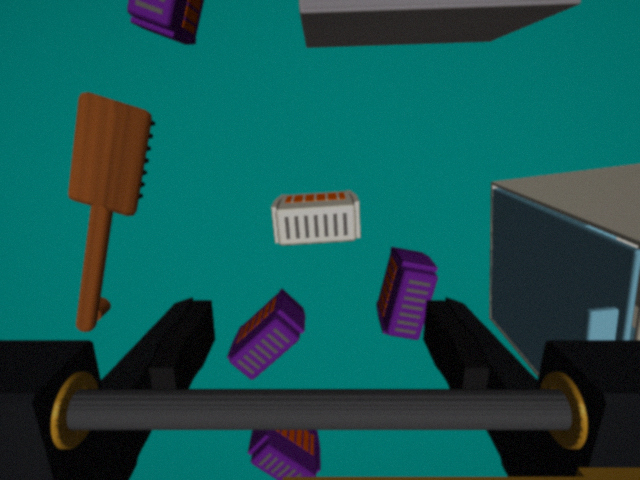

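Run:
```python
from h import *
a=cv2.imread("pics/w_cas.png")[175:265,255:375];b=cv2.imread("pics/w_port.png")[175:265,250:380]
r=lambda i:cv2.resize(i,None,fx=6,fy=6,interpolation=cv2.INTER_CUBIC)
cv2.imwrite("pics/c1.png",r(a));cv2.imwrite("pics/c2.png",r(b))
```

```text
(no output)
```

View pics/c1.png

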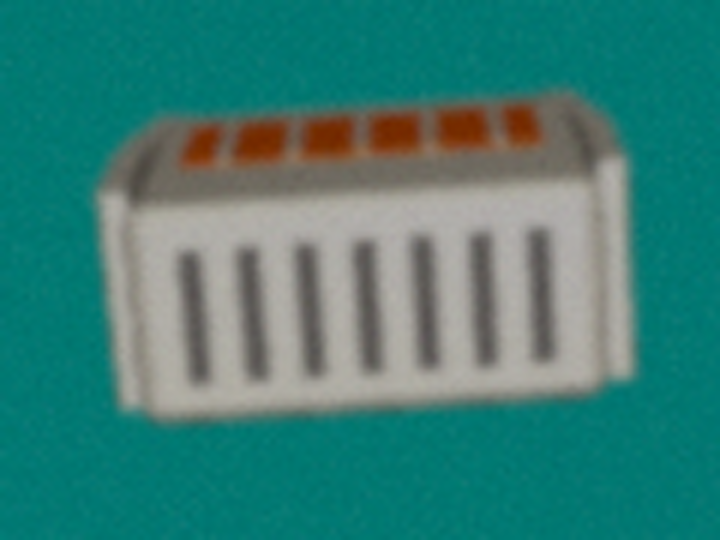

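View pics/c2.png

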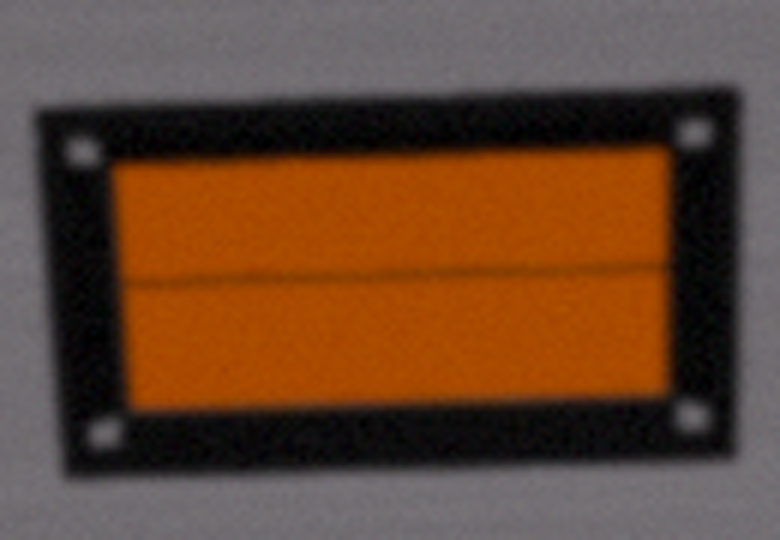

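The crop confirms it: a white block with orange windows, top-face corners (130,208), (590,180), (605,388), (150,418). In the port crop the bezel corners are (38,112), (740,88), (735,458), (68,475) and the throat corners are (112,160), (670,148), (670,398), (128,410).

Run:
```python
from h import *
def quad(fn,off,pts,z):
    P=np.array([onz("wrist",(np.array(p)+.0)/6+off,z,pose(fn)) for p in pts])
    l=(P[1]+P[2]-P[0]-P[3])/2; w=(P[0]+P[1]-P[2]-P[3])/2
    print(P.mean(0),"L",np.hypot(*l[:2]),"W",np.hypot(*w[:2]),"yaw",np.degrees(np.arctan2(l[1],l[0])),np.degrees(np.arctan2(-w[0],w[1])))
quad("pics/w_cas.png",(255,175),[(130,208),(590,180),(605,388),(150,418)],.060)
B=[(38,112),(740,88),(735,458),(68,475)];T=[(112,160),(670,148),(670,398),(128,410)]
quad("pics/w_port.png",(250,175),B,.120)
for z in(.116,.112):quad("pics/w_port.png",(250,175),T,z)
for n in ("pics/w_cas.png","pics/w_port.png"):print(pose(n)[0])
```

```text
[ 0.4953 -0.3564  0.06  ] L 0.05927843257822173 W 0.02811132921101925 yaw -6.172898969101103 -5.439322522786042
[0.6191 0.0084 0.12  ] L 0.08830233021688745 W 0.04896282971250294 yaw -8.171677866483495 -8.155494835175881
[0.6191 0.0082 0.116 ] L 0.07185943954748086 W 0.03379969103846613 yaw -8.641203290975465 -8.296130001642368
[0.6188 0.0072 0.112 ] L 0.07282209410403286 W 0.03425248369581396 yaw -8.641203290975472 -8.296130001642323
[ 0.4966 -0.3571  0.2202]
[0.6206 0.0061 0.2801]
```

Run:
```python
from h import *
R=down(-95.8); c=np.array([.4953,-.3564,0])
print(manip.ik(c+[0,0,.13],R))
manip.move_to(c+[0,0,.13],R); manip.move_gripper(.056)
print(manip.move_l(c+[0,0,.053],vel=.06,max_force=6)); s=manip.read_state();print(s["tool_pos"],s["t"])
manip.move_gripper(0); s=manip.read_state();print(s["opening"],s["ft_force"])
manip.move_l(c+[0,0,.24],vel=.15); print(manip.read_state()["ft_force"])
R2=down(-98.3)
manip.move_to([.619,.008,.225],R2); manip.wait(.2); s=manip.read_state();print(s["tool_pos"],s["t"],s["opening"],s["ft_force"]); snap("pics/w_held.png")
cv2.imwrite("pics/side1.png",cv2.resize(manip.read_camera("side")[90:290,240:440,::-1],None,fx=3,fy=3,interpolation=cv2.INTER_CUBIC))
```

```text
[-46.8684  22.0609  92.1592  -0.      65.78    48.9316]
False
[ 0.4956 -0.3567  0.0535] 5.3917
0.029763142502394112 [-0.4247  0.4825  0.4143]
[ 0.5935  0.057  -1.5296]
[0.6191 0.0068 0.225 ] 8.9333 0.030039038626585378 [ 1.0389 -0.7471 -1.4459]
```

View pics/w_held.png

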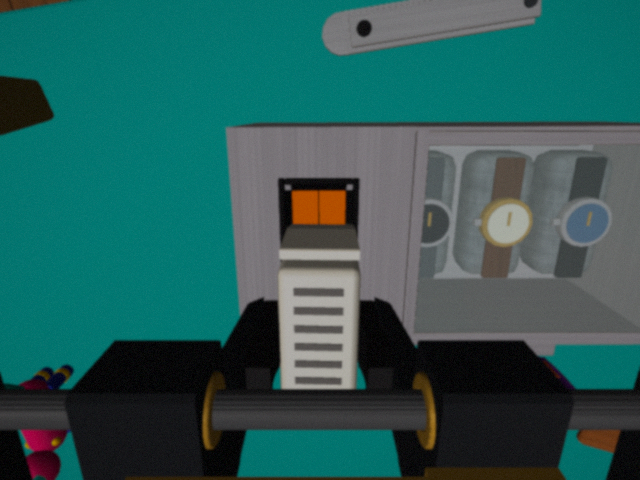

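View pics/side1.png

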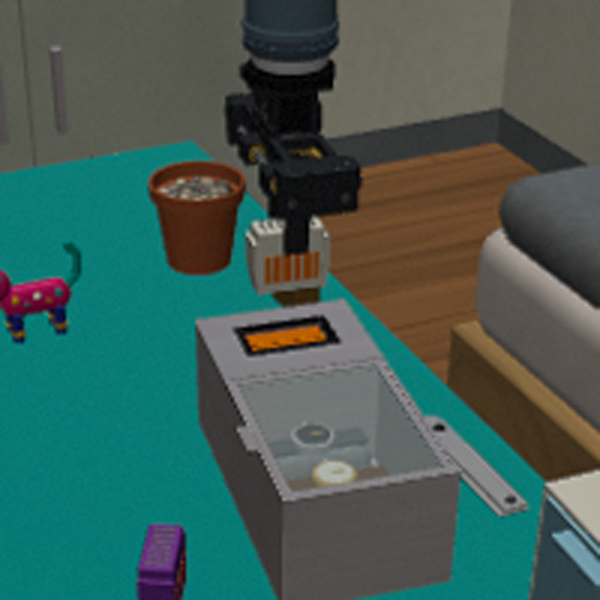

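Held upright and square: the top-face far edge is at about (319.5,264), the shoulder edge at about row 250. In the same picture the bezel's far corners are (279,180) and (358,179), and the seam is at x=319. I'll check the offset of the cassette relative to the port.

Run:
```python
from h import *
P=pose("pics/w_held.png");p,R=P
tl=lambda w:R.T@(w-p)
print("far top edge, tool",tl(onz("wrist",(319.5,264),p[2]+.0065,P)))
print("shoulder edge",tl(onz("wrist",(319.5,249),p[2]-.0035,P)))
b=(onz("wrist",(279,180),.12,P)+onz("wrist",(358.5,179),.12,P))/2
print("bezel far mid",tl(b)); print("seam far",tl(onz("wrist",(319,190),.112,P)))
print("R",R)
im=cv2.imread("pics/w_held.png")[165:285,250:390];cv2.imwrite("pics/c3.png",cv2.resize(im,None,fx=5,fy=5,interpolation=cv2.INTER_CUBIC))
```

```text
far top edge, tool [-0.0007 -0.0325 -0.0065]
shoulder edge [-0.0007 -0.0345  0.0035]
bezel far mid [-0.0011 -0.0438  0.105 ]
seam far [-0.001  -0.0359  0.113 ]
R [[-0.1461 -0.9893  0.0001]
 [-0.9893  0.1461 -0.0001]
 [ 0.0001 -0.0001 -1.    ]]
```

View pics/c3.png

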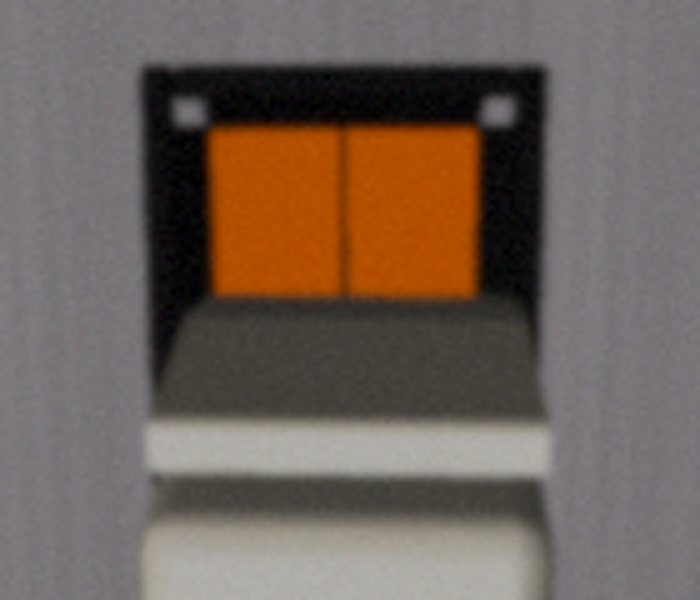

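Relative offset is within about 1 mm, inside the lead-in. I'll correct it and lower slowly, logging the force.

Run:
```python
from h import *
p,R=pose("pics/w_held.png"); t=p+R@[-.0003,.0008,0]
cmd=t.copy();cmd[2]=.178
manip.move_l(cmd,rot=down(-98.3),vel=.06); manip.wait(.2); s=manip.read_state(); e=t-s["tool_pos"]; print("err",e[:2])
cmd[:2]+=e[:2]; manip.move_l(cmd,vel=.02);manip.wait(.2);s=manip.read_state();print((t-s["tool_pos"])[:2],s["ft_force"])
np.save("cmd.npy",cmd); np.save("t.npy",t)
for z in np.arange(.175,.1325,-.003):
    cmd[2]=z; h=manip.move_l(cmd,vel=.02,max_force=13); s=manip.read_state()
    print(f"{z:.3f}",h,s["tool_pos"],s["ft_force"],round(s["opening"],4),round(s["t"],2))
    if h or abs(s["ft_force"][2]+1.45)>15: break
```

```text
err [-0.0003  0.    ]
[ 0.0003 -0.    ] [ 0.0235 -0.0363 -2.076 ]
0.175 False [0.6178 0.0072 0.1747] [ 0.1234 -0.129  -1.6241] 0.0297 10.92
0.172 False [0.6179 0.0072 0.1717] [-0.565  -0.531  -2.5379] 0.03 11.22
0.169 False [0.6178 0.0072 0.1688] [-0.3056  0.2005 -0.8811] 0.0302 11.52
0.166 False [0.6179 0.0072 0.1659] [ 0.1157  0.0199 -1.5196] 0.0296 11.82
0.163 False [0.6184 0.0072 0.1638] [-0.7668  0.1484  5.5574] 0.0298 12.12
0.160 False [0.6186 0.0072 0.1606] [-0.0664  0.5961  4.9648] 0.0296 12.42
0.157 False [0.6183 0.0072 0.1571] [1.7956 0.4732 3.0629] 0.0297 12.72
0.154 False [0.6176 0.0072 0.1533] [ 1.5468  0.5897 -0.024 ] 0.0301 13.02
0.151 False [0.6175 0.0072 0.1502] [ 1.097  -0.2836 -0.8335] 0.03 13.32
0.148 False [0.6177 0.0072 0.1475] [ 0.4629  0.5046 -2.3095] 0.0298 13.62
0.145 False [0.6178 0.0072 0.1446] [ 0.5534 -0.2248 -2.1856] 0.0296 13.92
0.142 False [0.6178 0.0072 0.1416] [ 0.5407 -0.2966 -3.329 ] 0.0298 14.22
0.139 False [0.6179 0.0072 0.1387] [ 1.3855  0.7402 -1.6287] 0.0297 14.52
0.136 False [0.6179 0.0072 0.1357] [ 0.0027  0.1493 -2.912 ] 0.03 14.82
0.133 False [0.6179 0.0072 0.1328] [ 0.8619  0.0218 -2.6684] 0.0301 15.12
```

```bash
cat > push.py <<'E'
from h import *
def favg(n=4):
    f=[]
    for _ in range(n): f.append(manip.read_state()["ft_force"]); manip.wait(.01)
    return np.mean(f,0)
def push(cmd,zs,base,limit,vel=.015):
    for z in zs:
        cmd[2]=z; h=manip.move_l(cmd,vel=vel,max_force=14); f=favg(); s=manip.read_state()
        print(f"{z:.4f}",h,s["tool_pos"],f-base,round(s["t"],2))
        if h or f[2]-base[2]>limit(z): return True
    return False
E
python3 - <<'E'
from push import *
cmd=np.load("cmd.npy");t=np.load("t.npy")
manip.move_gripper(.056); cmd[2]=.133
cmd[2]=.2; manip.move_l(cmd,vel=.12); snap("pics/w_rel.png")
manip.move_gripper(0); print("shut",manip.read_state()["opening"])
manip.move_to([t[0],t[1],.185],down(-8.3)); manip.wait(.2)
s=manip.read_state();e=t-s["tool_pos"];print(e[:2]); cmd=t.copy();cmd[:2]+=e[:2];cmd[2]=.17
manip.move_l(cmd,vel=.06);manip.wait(.2); base=favg(8); print(base,manip.read_state()["tool_pos"])
np.savez("push.npz",cmd=cmd,base=base)
r=push(cmd,np.arange(.160,.1195,-.002),base,lambda z:17)
print(r)
E
```

```text
shut 0.0004434687620045893
[-0.  0.]
[-0.2089  0.2483  0.0676] [0.6185 0.0072 0.1703]
0.1600 False [0.6184 0.0071 0.1601] [ 0.2907 -0.0067  0.3671] 20.45
0.1580 False [0.6182 0.0072 0.1579] [ 0.2689 -0.2968 -0.2194] 20.77
0.1560 False [0.6183 0.0072 0.1559] [ 0.3608  0.2028 -0.4696] 21.08
0.1540 False [0.6182 0.0072 0.1539] [ 0.1692 -0.0936  0.2748] 21.4
0.1520 False [0.6183 0.0072 0.1519] [ 0.2701 -0.1795 -0.2153] 21.72
0.1500 False [0.6183 0.0072 0.1499] [0.5976 0.0523 0.2309] 22.03
0.1480 False [0.6183 0.0072 0.1479] [ 0.3493  0.02   -0.4425] 22.35
0.1460 False [0.6182 0.0072 0.1459] [ 0.1208 -0.2068  0.4262] 22.67
0.1440 False [0.6182 0.0072 0.1439] [ 0.4951 -0.0188 -0.4364] 22.98
0.1420 False [0.6183 0.0072 0.1419] [0.2136 0.0166 0.3106] 23.3
0.1400 False [0.6182 0.0072 0.1399] [ 0.2806 -0.0148 -0.2633] 23.62
0.1380 False [0.6182 0.0072 0.1379] [ 0.1617 -0.0975  0.5485] 23.93
0.1360 False [0.6183 0.0072 0.1359] [-0.2578 -0.301  -0.4203] 24.25
0.1340 False [0.6182 0.0072 0.1339] [-0.0778  0.2575 -0.0569] 24.57
0.1320 False [0.6183 0.0072 0.132 ] [0.6275 0.2368 0.7044] 24.88
0.1300 False [0.6183 0.0072 0.1302] [-0.257  -0.1144  2.4139] 25.2
0.1280 False [0.6181 0.0073 0.128 ] [-0.5728  0.138   2.8537] 25.52
0.1260 False [0.6182 0.0072 0.1259] [-1.4589  0.3581  3.5067] 25.83
0.1240 False [0.6182 0.0072 0.1238] [-0.7277  0.3548  1.8923] 26.15
0.1220 False [0.6183 0.0071 0.1216] [ 0.3519  0.0392 -0.4695] 26.47
0.1200 False [0.6183 0.0071 0.1198] [ 0.7872 -0.5647  0.7794] 26.78
False
```

View pics/w_rel.png

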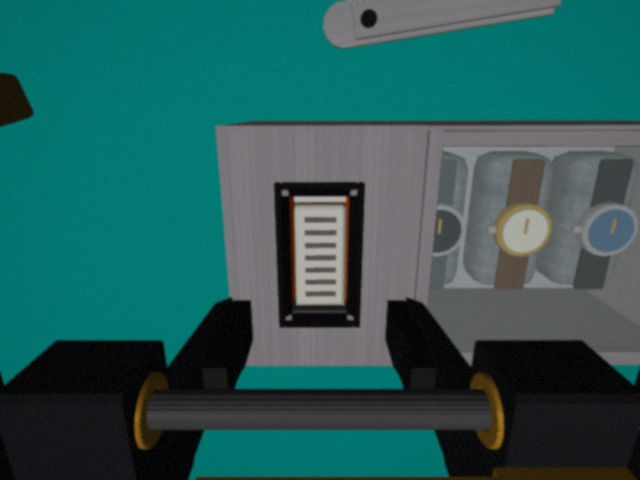

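Run:
```python
from push import *
d=np.load("push.npz");cmd,base=d["cmd"],d["base"]
r=push(cmd,np.arange(.119,.0775,-.001),base,lambda z:17 if z>.1035 else 9,vel=.012)
print(r)
```

```text
0.1190 False [0.6184 0.0071 0.119 ] [ 0.0591 -0.1233  1.8136] 27.07
0.1180 False [0.6185 0.0072 0.1181] [ 0.3832 -0.1428  2.2421] 27.35
0.1170 False [0.6183 0.0072 0.1169] [ 0.2827 -0.483   2.4321] 27.63
0.1160 False [0.6183 0.0072 0.1159] [ 0.5154 -0.0606  2.2206] 27.92
0.1150 False [0.6183 0.0072 0.1148] [ 0.4862 -0.3832  2.0667] 28.2
0.1140 False [0.6182 0.0072 0.1138] [ 0.1932 -0.2782  1.2   ] 28.48
0.1130 False [0.6183 0.0072 0.1129] [ 0.1468 -0.5698  1.9853] 28.77
0.1120 False [0.6183 0.0072 0.1119] [0.8046 0.1989 2.2015] 29.05
0.1110 False [0.6182 0.0072 0.1109] [0.1216 0.0939 2.5422] 29.33
0.1100 False [0.6182 0.0072 0.1098] [-0.0565 -0.3857  1.971 ] 29.62
0.1090 False [0.6182 0.0072 0.1088] [-0.0662 -0.0364  2.5271] 29.9
0.1080 False [0.6183 0.0072 0.1078] [0.413  0.0994 1.7517] 30.18
0.1070 False [0.6182 0.0072 0.1068] [ 0.5187 -0.0588  1.5459] 30.47
0.1060 False [0.6183 0.0072 0.1059] [ 0.4644 -0.0853  2.5898] 30.75
0.1050 False [0.6183 0.0072 0.1049] [0.2345 0.0033 1.9577] 31.03
0.1040 False [0.6183 0.0072 0.1038] [ 0.247  -0.1818  1.4867] 31.32
0.1030 False [0.6183 0.007
[... 218 characters left out ...]
0.0607 2.5251] 32.45
0.0990 False [0.6183 0.0072 0.0989] [ 0.961  -0.3736  2.1286] 32.73
0.0980 False [0.6183 0.0072 0.098 ] [ 0.7672 -0.3091  2.4881] 33.02
0.0970 False [0.6181 0.0072 0.0967] [ 1.0602 -0.6012  1.0822] 33.3
0.0960 False [0.6181 0.0072 0.0957] [ 1.0742 -0.4736  0.7594] 33.58
0.0950 False [0.6181 0.0072 0.0947] [ 0.8698 -0.1297 -0.1735] 33.87
0.0940 False [0.6182 0.0072 0.0939] [ 0.494   0.0532 -0.0171] 34.15
0.0930 False [0.6184 0.0072 0.093 ] [0.3342 0.1452 1.2151] 34.43
0.0920 False [0.6185 0.0072 0.0924] [-0.477  -0.2604  4.7178] 34.72
0.0910 False [0.6186 0.0071 0.0918] [-1.561  -0.3283  7.5064] 35.0
0.0900 False [0.6187 0.0071 0.0912] [-2.7061  0.6033  9.8498] 35.28
True
```

The 2 N catch rub dropped to 0 at TCP 0.097–0.094 (the click), then the gasket rose steadily to 9.8 N. I'll withdraw and look.

Run:
```python
from push import *
d=np.load("push.npz");cmd,base=d["cmd"],d["base"]
cmd[2]=.15;manip.move_l(cmd,vel=.05); cmd[2]=.28;manip.move_l(cmd,vel=.15); manip.wait(.5)
print(favg()-base,manip.read_state()["t"]); snap("pics/w_end.png")
```

```text
[ 0.424   0.1119 -0.1059] 38.1833
```

View pics/w_end.png

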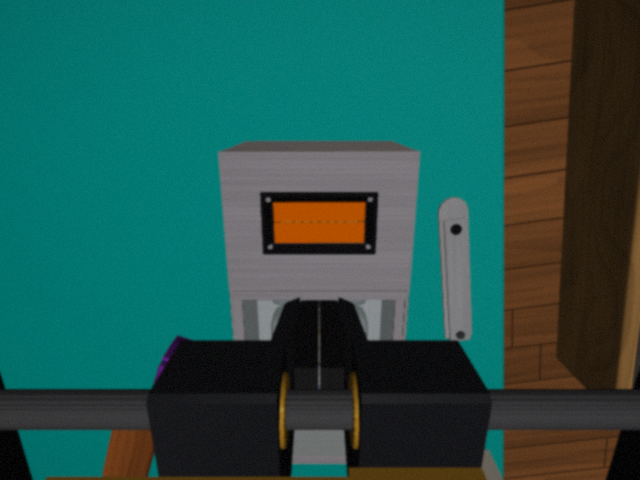

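```bash
python3 -c "
from workcell import manip
print(manip.finish_job())"
```

```text
the job is handed in; nothing more can be done
None
```

The white cassette is back in its bay and felt home, the flaps have shut behind it, and I handed the job in at about 38 s of the 67 s allowed.

- **What I did:** I gripped the cassette across its 30 mm, lowered it through the flaps (about 7 N), and let it go. It dropped about 20 mm on its own. I then pushed it down with the shut fingers turned along the long side of the mouth.
- **Feeling for home:** The steady rub of about 2 N fell to zero with the cassette's top about 31–34 mm below the deck, which I took as the click. The gasket then pushed back, and I stopped at 9.8 N with the top about 36 mm down, inside the 28–46 mm range.
- **Last checks:** The final wrist picture shows both orange flaps shut flush. The force on the tool was back to zero and the gripper was clear above the box.

**Less certain:**
- **Catch entry:** I logged only about 3.5 N when the cassette met the catches, below the 5–15 N expected. The drop after release may have carried it partly in.
- **Rub:** It was also at the low end of what was expected.
- **Not measured directly:** I inferred the catch state from force and depth. I did not take a final picture of the whole dresser, but the arm met no unexpected contact.

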